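# Swing the blue pot's handle inward on the warming tray

### The arm

A 7-joint arm with a two-finger parallel gripper is mounted at the origin on a cart in front of the work surface, level with it; the furniture and walls round the work are solid. World frame = base frame: x ahead of the robot, y to its left, z up, the work surface at z = 0. Lengths are in m, angles in rad, forces in N, time in s.
With the tool pointing down it reaches from about 0.4 to 0.85 m from the base axis. Payload 10.4 kg.
Tool frame: the origin (TCP) lies at the very end of the fingers, on their centre line; the grasp point (between the pads) lies 19 mm behind it; z points along the fingers, y is the line along which they close (so a half turn about z gives the same grasp; the last joint's range is limited). The gripper opens to 85 mm and grips with 20 to 120 N. Pads are 22 mm wide; open, the fingers measure 114 mm over their backs; the gripper's body (76 mm by 85 mm) begins 54 mm behind the grasp point. The pads swing forward as they close: fully open they stand 13 mm farther back than shut.
Start: joints at [1.265, 0.332, -0.065, 1.46, 0.022, 1.35, -0.088], TCP at [0.174, -0.6, 0.231] pointing down, gripper open.
Joint ranges: [-2.6, 2.6], [-0.5, 2.12], [-1.47, 1.34], [0.16, 2.42], [-1.27, 4.41], [0.06, 2.06], [-2.6, 2.6]. Speed limits (rad/s): [2.22, 2.22, 2.79, 2.79, 3.14, 3.14, 3.14].

### API

Orientations are given as a rotation vector (axis times angle).
In Python, from plant import arm, let_go, gripper_close, kin, optics, models gives the robot as it stands. Calls block until the motion is done:
- arm.move_to(position, orientation): joint-space move of the TCP to a pose.
- arm.move_l(position, attitude=None, velocity=0.15, until_force=None): straight line of the TCP; attitude=None keeps the orientation; velocity is the mean speed in m/s. With until_force (N) it stops when the force on the tool has changed by that much, and returns True; else False.
- arm.set_joints(angles): joint-space move.
- let_go() and gripper_close(grasp_force=None): open the fingers fully, or close them until they stop; grasp_force is the grip in N (None keeps the last).
- arm.sleep(seconds).
- kin.solve_ik(position, orientation): joint angles nearest the present ones, or None.
- arm.observe(): the state.
- optics.grab_frame(name): name is "scene" or "top"; returns the picture (384x512x3 uint8, blue, green, red); there is no depth.
- optics.get_calibration(name): a dict with "fx", "fy", "cx", "cy" (pixels), "k1" (the pictures are not rectified: a ray, as slopes to the right and down, at radius r is drawn at 1 + k1 r^2 times it, then the intrinsics apply), "world_from_camera" (4x4, takes a point from camera to world coordinates). Camera axes: x right, y up, looking along -z (the intrinsics and any distortion apply to the point x, -y, -z); pixel columns grow to the right and rows downward; lengths in m; the calibration is good to about 2 mm. A picture is of the moment at which its call begins. get_calibration takes no time and is no camera call.
A pose or a line that the arm cannot do raises arm.PlanningError and nothing moves.
- arm.job_done(): hands the job in; it is judged then, once.
Trained networks look in the newest picture that a camera, given by its name, has taken for a name from the list of things; names that differ only in an ending like _2 or _b are one class to them, and where a whole thing is asked for, a point or a joint stands for the part that bears it (a point fixed in the world has none). Each returns a list of dicts, best first, with "conf" (0 to 1); they miss things now and then, are a little off and sometimes report something else, mostly with a low value. They report only what shows in the picture. A call takes as long as a camera call. They do not tell look-alikes from the thing itself.
- models.trace(camera, query): "mask" (384x512 bool, what is visible of it) and "box" ([left, top, right, bottom] in pixels, round what is visible of it).
The state is a dict: "time_s": time; "q": joint angles; "qd": joint speeds; "tau": joint torques, N m; "position": TCP position; "eef_rot": TCP orientation; "ft_force": force on the tool from outside, world axes, zero at the start; "wrist_torque": the same for the moment, N m; "width": finger opening in m; "grasp_force": force on a finger pad.
Only numpy, scipy, OpenCV 4.12 (cv2) and the standard library are available. Lean on these libraries where they do the work, as an engineer would, in place of code of your own. Each camera call takes 0.05 s, during which the arm holds its last target. There are 200 camera calls.

### The job

Lunch is keeping warm on the desk: three small lidded pots stand on a warming tray, and the blue pot's handle sticks out sideways towards the pot next to it. Swing the blue pot's handle inward until it lies over the white stripe of its own place, pointing to the back of the tray like the other two, with the pot still sitting upright in its well. Leave the white and the yellow pot as they are.

Things in the scene. Friction and masses are not known exactly. Their poses are not given: they have to be found in the camera images.
- tray: Fixed dark warming tray, aluminium border, 235 x 430 mm, top 14 mm over the desk. Origin: centre of underside; +x to its back, y along it. Three wells at x = -50, y = +165, 0, -165 mm, each a rim 5 mm high, inner radius 34 mm; a pot's foot can turn in it with 3 mm of play. A white stripe runs from each well to +x. Blue and white pots: +y and middle well, in either order; yellow: -y well.
- blue_pot: The pot to turn: blue, loose, about 0.45 kg, lid fixed on. 90 mm across, lid edge 62 and steel knob 83 mm above the foot. Origin: centre of its foot; z up, +x along its handle, a level wooden bar 16 x 16 mm, 46 to 112 mm from the axis, middle 44 mm above the foot. It starts 60 to 95 degrees clockwise (seen from above) from its stripe, pointing to tray -y; its end clears the next pot by 8 mm.
- blue_pot_handle (a point): Point in the middle of the blue pot's wooden handle, 88 mm out from the pot's axis and 44 mm above its foot: a good place to grip. Axes as the pot's.
- white_pot: The same pot in white, loose; to be left alone. Its handle (+x) already lies over its stripe, within about 5 degrees. Origin: centre of its foot.
- yellow_pot: The same pot in yellow, loose; to be left alone. Its handle (+x) already lies over its stripe, within about 5 degrees. Origin: centre of its foot.
Not all that is in view belongs to the job. Several things have the shape of the blue_pot; the one meant has the colours described above.

How it is judged:
At the end, for the whole second after the job is handed in: The blue pot's handle points to the back of the tray (tray +x) along its stripe within 12 degrees, and the pot stands upright (4.5 degrees) and still in the well where it started (within 12 mm) (angle between the x axis of blue_pot and the x axis of tray, either way round below 0.21 rad and x of blue_pot_handle in the frame of tray above 0.015 m and distance of blue_pot from where it was at the start of the episode below 0.012 m and angle between blue_pot's own z axis and vertical below 0.08 rad and linear speed of blue_pot below 0.02 m/s); the robot touches nothing.
It fails at once if the white pot is shifted by more than 15 mm, or turned or tipped (distance of white_pot from where it was at the start of the episode above 0.015 m or angle between white_pot's own z axis and vertical above 0.2 rad or angle between the x axis of white_pot and the x axis of tray, either way round above 0.3 rad).
It fails at once if the yellow pot is shifted by more than 15 mm, or turned or tipped (distance of yellow_pot from where it was at the start of the episode above 0.015 m or angle between yellow_pot's own z axis and vertical above 0.2 rad or angle between the x axis of yellow_pot and the x axis of tray, either way round above 0.3 rad).
It also fails if it takes over 32 s, if anything falls off the work surface, if the arm or the gripper's body presses on something with over 40 N, if the wrist force passes 120 N, or if a joint passes its speed limit or range.

## Working session

There is one attempt and no reset: what is moved stays moved. The work goes in short steps, each a Python script; the robot and the scene stay as the last script left them, time stands still between calls to the robot, and variables do not carry over. Pictures are saved under pics/ and viewed, at most 10 in all, crops included, and the job is handed in when it is done.

```bash
mkdir -p pics; ls; python3 - <<'E'
from plant import arm, optics
import cv2,numpy as np
for n in("scene","top"):
    cv2.imwrite(f"pics/{n}0.png",optics.grab_frame(n)); c=optics.get_calibration(n); print(n,{k:np.round(v,4).tolist() for k,v in c.items()})
o=arm.observe(); print(o["time_s"],o["eef_rot"],o["position"])
E
```

```text
pics
scene {'fx': 352.3903, 'fy': 352.3903, 'cx': 249.6506, 'cy': 188.1812, 'k1': -0.006, 'world_from_camera': [[-0.7214, 0.5086, -0.47, 0.1237], [-0.6924, -0.5362, 0.4827, 0.3429], [-0.0065, 0.6737, 0.739, 0.7121], [0.0, 0.0, 0.0, 1.0]]}
top {'fx': 382.9571, 'fy': 382.9571, 'cx': 260.6161, 'cy': 200.4151, 'k1': -0.0123, 'world_from_camera': [[-0.0286, 0.9836, -0.1778, 0.3332], [-0.9995, -0.031, -0.0107, -0.0807], [-0.0161, 0.1774, 0.984, 1.1672], [0.0, 0.0, 0.0, 1.0]]}
0.1 [-3.10905206e+00 -4.42512172e-01  3.69854918e-04] [ 0.17427552 -0.59987729  0.23063087]
```

View pics/top0.png

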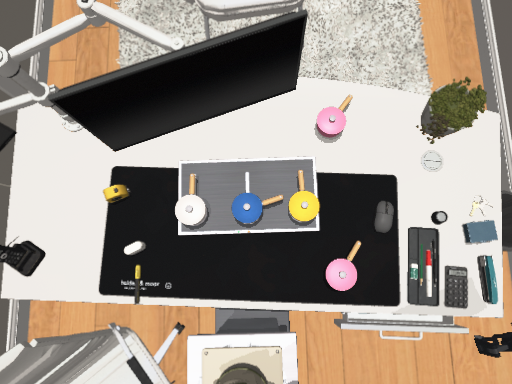

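View pics/scene0.png

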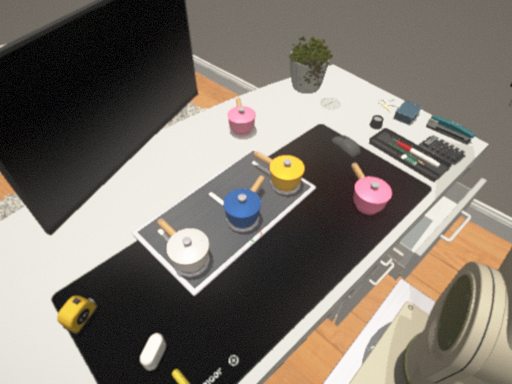

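The top view shows these candidates:
- The blue pot is at (247,208), with its handle pointing right to (282,200).
- The look-alikes are white (191,210), yellow (304,206), and pink (331,121) and (341,275).

By the description I choose the blue one in the middle well. Next I measure it and check a crop.

```bash
cat > h.py <<'E'
from plant import arm, let_go, gripper_close, kin, optics, models
import cv2, numpy as np
def to_plane(name,uv,z):
    c=optics.get_calibration(name); K=np.array([[c["fx"],0,c["cx"]],[0,c["fy"],c["cy"]],[0,0,1.]])
    p=cv2.undistortPoints(np.float64(uv).reshape(-1,1,2),K,np.array([c["k1"],0,0,0.])).reshape(-1,2)
    T=np.array(c["world_from_camera"]); d=np.c_[p[:,0],-p[:,1],-np.ones(len(p))]@T[:3,:3].T
    return (T[:3,3]+d*((z-T[2,3])/d[:,2])[:,None])[:,:2]
def px(m): v,u=np.nonzero(m); return np.c_[u,v]
def measure(tag):
    for n in("top","scene"):
        im=optics.grab_frame(n); cv2.imwrite(f"pics/{n}_{tag}.png",im)
        hsv=cv2.cvtColor(im,cv2.COLOR_BGR2HSV)
        wood=cv2.inRange(hsv,(5,90,90),(19,220,255))>0
        for q in("blue_pot","tray"):
            for r in models.trace(n,q)[:5]:
                m=r["mask"]; col=np.median(im[m],0)
                if q=="tray":
                    h=cv2.convexHull(to_plane(n,px(m),.014).astype(np.float32)); print(n,q,round(r["conf"],2),cv2.minAreaRect(h))
                else:
                    body=m&~wood; w=m&wood
                    if w.sum()<5: print(n,"no wood",r["box"],col);continue
                    W=to_plane(n,px(w),.066)
                    # lid edge top disc approx: centre of min enclosing circle (top view)
                    C,R=cv2.minEnclosingCircle(to_plane(n,px(body),.07).astype(np.float32))
                    e=np.linalg.eigh(np.cov(W.T))[1][:,1]; e*=np.sign(e@(W.mean(0)-C))
                    print(n,q,round(r["conf"],2),np.round(r["box"]),col,"C",np.round(C,4),round(R,4),"wood c",np.round(W.mean(0),4),"far",round(((W-C)@e).max(),3),"ang",np.degrees(np.arctan2(e[1],e[0])).round(1),np.degrees(np.arctan2(*(W.mean(0)-C)[::-1])).round(1))
E
python3 - <<'E'
from h import *
measure("m1")
a=cv2.imread("pics/top_m1.png")[150:240,170:325]; b=cv2.imread("pics/scene_m1.png")[140:290,130:320]
a=cv2.resize(a,None,fx=5,fy=5,interpolation=3); cv2.imwrite("pics/crop1.png",a); cv2.imwrite("pics/crop2.png",cv2.resize(b,None,fx=4,fy=4,interpolation=2)[:600,:760])
E
```

```text
top blue_pot 0.9 [318.  96. 352. 139.] [208. 176. 252.] C [ 0.79   -0.3044] 0.0782 wood c [ 0.8264 -0.3348] far 0.075 ang -38.6 -39.8
top blue_pot 0.58 [326. 243. 361. 293.] [212. 180. 252.] C [ 0.3396 -0.3058] 0.0743 wood c [ 0.3764 -0.3275] far 0.072 ang -33.7 -30.5
top tray 0.68 ((0.5603730082511902, -0.026349052786827087), (0.23396413028240204, 0.4248873293399811), 0.18919236958026886)
scene blue_pot 0.96 [224. 177. 266. 230.] [181. 120.  79.] C [ 0.5029 -0.051 ] 0.0844 wood c [ 0.5309 -0.1028] far 0.083 ang -72.3 -61.6
scene blue_pot 0.86 [352. 163. 394. 212.] [182. 162. 242.] C [ 0.3342 -0.2703] 0.0854 wood c [ 0.3748 -0.3148] far 0.089 ang -35.7 -47.6
scene blue_pot 0.7 [229.  97. 256. 139.] [179. 169. 238.] C [ 0.7542 -0.2629] 0.0833 wood c [ 0.8169 -0.3209] far 0.105 ang -40.4 -42.7
scene tray 0.8 ((0.5576037764549255, -0.023848697543144226), (0.23837895691394806, 0.4281187951564789), 0.2570561468601227)
```

View pics/crop1.png

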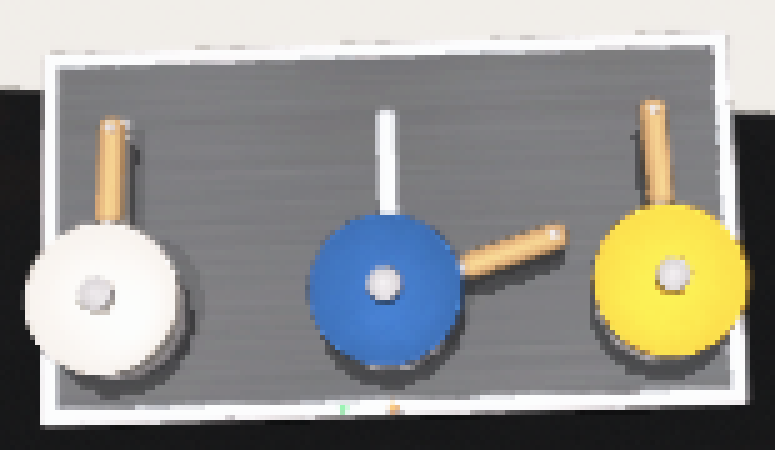

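The crop shows the blue pot in the middle well, with its knob at about (246.8,206.8). Its wooden handle runs from (262.5,203.5) to (282.5,197), towards the yellow pot. I compute the axis and angle from this.

```bash
cat >> h.py <<'E'
def blue(im,cam="top"):
    hsv=cv2.cvtColor(im,cv2.COLOR_BGR2HSV)
    b=(cv2.inRange(hsv,(100,120,60),(125,255,255))>0); win=np.zeros_like(b); win[150:240,215:285]=1; b&=win
    w=(cv2.inRange(hsv,(8,70,90),(22,200,255))>0)&win
    w[:,:]&=True; n,l,s,_=cv2.connectedComponentsWithStats(w.astype(np.uint8)); k=1+s[1:,4].argmax(); W=to_plane(cam,px(l==k),.064)
    cs,_=cv2.findContours(b.astype(np.uint8),0,1); c=max(cs,key=cv2.contourArea)
    C,R=cv2.minEnclosingCircle(to_plane(cam,c.reshape(-1,2),.076).astype(np.float32))
    e=np.linalg.eigh(np.cov(W.T))[1][:,1]; e*=np.sign(e@(W.mean(0)-C))
    return np.array(C),R,W,np.degrees(np.arctan2(e[1],e[0]))
E
python3 - <<'E'
from h import *
im=cv2.imread("pics/top_m1.png")
C,R,W,a=blue(im); print("C",C,R,"woodc",W.mean(0),len(W),"ang",a,np.degrees(np.arctan2(*(W.mean(0)-C)[::-1])),"span",np.linalg.norm(W-C,axis=1).min(),np.linalg.norm(W-C,axis=1).max())
print("knob",to_plane("top",[[246.8,206.8]],.097))
t=to_plane("top",[[170+48/5,150+60/5],[170+722/5,150+40/5],[170+742/5,150+398/5],[170+48/5,150+418/5]],.014);print("corners",t,t.mean(0))
# tentative IK
from scipy.spatial.transform import Rotation as Ro
def rot(th):  # tool x along handle dir th
    return (Ro.from_euler("z",th)*Ro.from_euler("x",np.pi)).as_rotvec()
for off in(0,np.pi):
  for d in(-75,-40,0,6):
    th=np.radians(d); p=[C[0]+.088*np.cos(th),C[1]+.088*np.sin(th),.039]
    q=kin.solve_ik(p,rot(th+off)); print(off,d,None if q is None else np.round(q,2))
E
```

```text
C [ 0.51126575 -0.02793378] 0.044548921287059784 woodc [ 0.53347996 -0.1029999 ] 117 ang -73.5831534350405 -73.51500992287342 span 0.04851373242899768 0.1114857292011186
knob [[ 0.50948017 -0.02934951]]
corners [[ 0.67174188  0.18187525]
 [ 0.67060429 -0.23951747]
 [ 0.44682601 -0.23956067]
 [ 0.44737428  0.1798409 ]] [ 0.55913662 -0.0293405 ]
0 -75 [-0.78  0.66  1.16  1.91 -0.71  1.05 -2.19]
0 -40 [ 0.47  0.48 -0.5   1.74  0.26  0.99 -2.4 ]
0 0 [ 0.49  0.54 -0.65  1.7   0.38  1.03 -1.87]
0 6 [ 0.49  0.55 -0.68  1.7   0.39  1.03 -1.79]
3.141592653589793 -75 [ 0.67  0.43 -0.64  1.84  0.31  0.97  0.15]
3.141592653589793 -40 [ 0.62  0.53 -0.7   1.74  0.39  1.02  0.66]
3.141592653589793 0 [ 0.6   0.6  -0.81  1.69  0.49  1.07  1.2 ]
3.141592653589793 6 [ 0.62  0.62 -0.87  1.69  0.53  1.08  1.27]
```

```bash
cat >> h.py <<'E'
from scipy.spatial.transform import Rotation as Ro
C0=np.array([.510,-.0285]); A0=np.radians(-73.5)
def pose(th,z): return [C0[0]+.088*np.cos(th),C0[1]+.088*np.sin(th),z],(Ro.from_euler("z",th+np.pi)*Ro.from_euler("x",np.pi)).as_rotvec()
def st():
    o=arm.observe(); print("t",round(o["time_s"],2),"p",np.round(o["position"],4),"w",round(o["width"],4),"gf",round(o["grasp_force"],1),"f",np.round(o["ft_force"],1))
E
python3 - <<'E'
from h import *
let_go(); arm.move_to(*pose(A0,.2)); st()
print(arm.move_l(pose(A0,.039)[0],velocity=.1,until_force=12)); st()
gripper_close(30); st()
im=optics.grab_frame("scene")[130:290,110:330]; cv2.imwrite("pics/g1.png",cv2.resize(im,None,fx=3,fy=3))
E
```

```text
t 2.79 p [ 0.5348 -0.1143  0.1999] w 0.0852 gf 0.0 f [ 0.3  0.5 -0.5]
False
t 4.55 p [ 0.5354 -0.113   0.0395] w 0.0853 gf 0.0 f [-0.1  0.5 -0.5]
t 5.18 p [ 0.5353 -0.1128  0.0392] w 0.0157 gf 29.3 f [ 1.2 -0.4 -0.1]
```

View pics/g1.png

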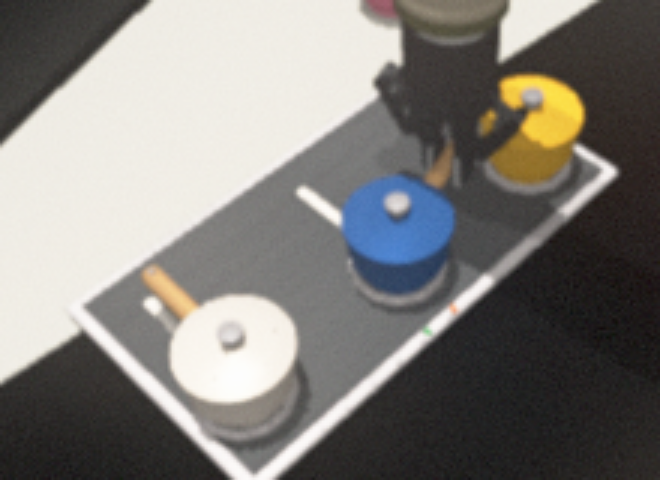

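The handle is gripped at crop position (445,165), with a width of 15.7 mm and low forces. Now I swing it.

```bash
python3 - <<'E'
from h import *
for th in np.linspace(A0,0,10)[1:]:
    p,r=pose(th,.0392); arm.move_l(p,r,velocity=.05)
    o=arm.observe(); f=o["ft_force"]; print(np.degrees(th).round(),np.round(f,1),round(o["width"],4))
    if np.linalg.norm(f)>35: print("stop"); break
st()
im=optics.grab_frame("scene")[130:290,110:330]; cv2.imwrite("pics/g2.png",cv2.resize(im,None,fx=3,fy=3))
E
```

```text
-65.0 [ 0.6 -0.2 -0.2] 0.0157
-57.0 [ 1.2 -0.   2. ] 0.0158
-49.0 [ 0.2 -0.2  0.8] 0.0154
-41.0 [0.3 0.3 1.3] 0.0156
-33.0 [0.6 0.2 0.4] 0.0158
-24.0 [-0.5  0.8  0.7] 0.0153
-16.0 [-0.5  1.2  0.8] 0.0156
-8.0 [-0.5  0.7  1.7] 0.0153
0.0 [-0.5  1.4  0.8] 0.0151
t 8.83 p [ 0.5979 -0.0287  0.0391] w 0.0151 gf 29.6 f [-0.5  1.4  0.8]
```

View pics/g2.png

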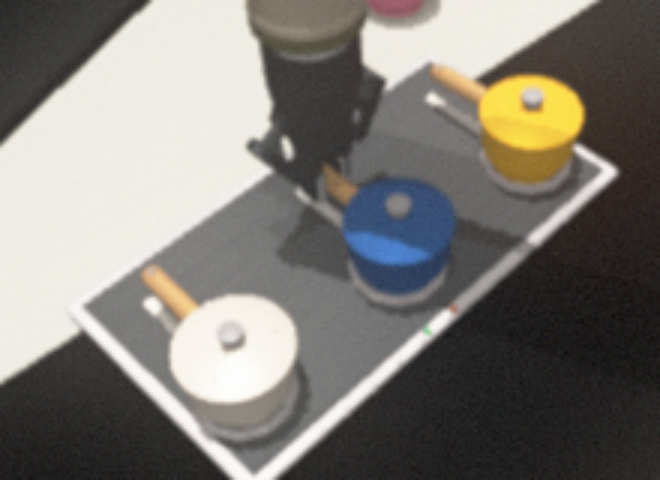

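The blue handle now lies over its stripe at crop position (340,185), parallel to the others. I release, retreat and check.

```bash
python3 - <<'E'
from h import *
let_go(); arm.move_l(pose(0,.22)[0],velocity=.12); st()
arm.move_to([.45,-.45,.25],pose(A0,0)[1]); st()
im=optics.grab_frame("top"); C,R,W,a=blue(im); print(C,R,len(W),a,np.degrees(np.arctan2(*(W.mean(0)-C)[::-1])))
cv2.imwrite("pics/crop3.png",cv2.resize(im[150:240,170:325],None,fx=5,fy=5,interpolation=2))
E
```

```text
t 11.22 p [ 0.5977 -0.0286  0.2193] w 0.0854 gf 0.0 f [-0.3  0.   0.2]
t 12.87 p [ 0.4512 -0.4483  0.2501] w 0.085 gf 0.0 f [ 0.3 -0.6  0.5]
[ 0.50852299 -0.02765709] 0.04429066553711891 114 -1.2382154031374821 -0.6954692601251468
```

View pics/crop3.png

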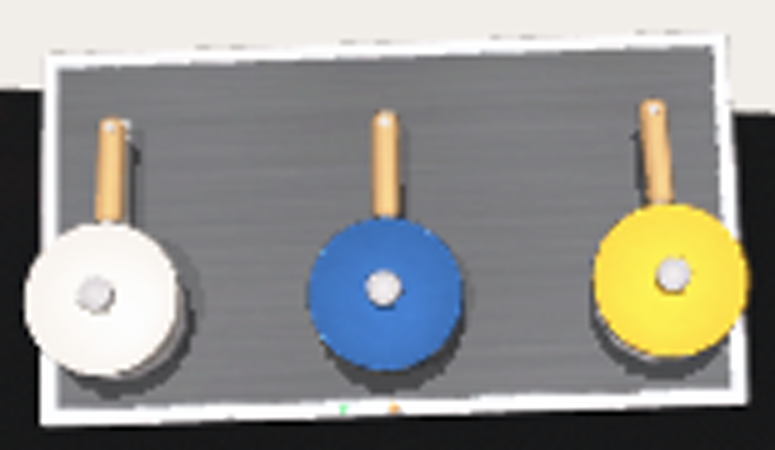

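The blue handle covers its stripe at crop position (385,165), about 1° off. The pot moved roughly 3 mm, and the other two pots have not moved.

```bash
python3 -c "
from plant import arm
print(arm.job_done())"
```

```text
the job is handed in; nothing more can be done
None
```

The job is handed in: the blue pot's handle lies over its stripe about 1° off the tray's back direction, the pot is still in its well (moved about 3 mm), the white and yellow pots have not moved, and the arm is clear; the verdict was not reported back.

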